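# Blow out a bearing housing at the air-gun station

### The arm

A 7-joint arm with a two-finger parallel gripper is mounted at the origin on the work surface. World frame = base frame: x ahead of the robot, y to its left, z up, the work surface at z = 0. Lengths are in m, angles in rad, forces in N, time in s.
With the tool pointing down it reaches from about 0.425 to 0.875 m from the base axis. Payload 9.9 kg.
Tool frame: the origin (TCP) lies at the very end of the fingers, on their centre line; the grasp point (between the pads) lies 19 mm behind it (env.grip_depth is the distance from the TCP to the grasp point, in m); z points along the fingers, y is the line along which they close (so a half turn about z gives the same grasp; the last joint's range is limited). The gripper opens to 85 mm and grips with 20 to 120 N. Pads are 22 mm wide; open, the fingers measure 114 mm over their backs; the gripper's body (76 mm by 85 mm) begins 54 mm behind the grasp point. The pads swing forward as they close: fully open they stand 13 mm farther back than shut.
Start: joints at [1.15, 0.576, 0.025, 1.437, -0.015, 1.129, -0.057], TCP at [0.223, -0.637, 0.231] pointing down, gripper open.
Joint ranges: [-2.76, 2.76], [-0.34, 2.15], [-1.52, 1.57], [0.19, 2.46], [-1.09, 4.23], [0.17, 1.99], [-2.82, 2.82]. Speed limits (rad/s): [2.22, 2.22, 3.01, 3.01, 3.14, 3.14, 3.14].

### API

Orientations are given as a unit quaternion [x, y, z, w].
In Python, from workcell import env gives the robot as it stands.
- The arm moves only by the tool send_rows, never from a script. Its argument "moves" is a list of rows, each an object with "hand": the opening, from -1 (shut) to 1 (fully open); "travel": the shift along the tool's x, y, z scaled (see below), a list of three; "rotation": the turn, a rotation vector about the tool's x, y, z scaled (see below), a list of three. In form: [{"hand": hand, "travel": [dx, dy, dz], "rotation": [wx, wy, wz]}, ...]. A call has exactly 10 rows; each row shifts and turns the commanded pose from where the row before left it, along the tool's axes as they then stand; what a row does not reach is not made up. The controller multiplies each number of a shift by 2.5 cm and each number of a turn by 6 degrees. A row lasts 1/12 s, in which the tool goes at most 41.7 mm and 7.16 degrees, less where a joint would pass 70% of its speed; a pose out of reach is approached as far as the arm can. A call with a number of a shift or a turn outside -1 to 1 is refused whole. A call with a gripper value outside its range is refused whole. The fingers move at their own pace and stop on an object; "force" is the grip in N (left out, the last holds). Time passes only in rows, so rows that do not move let the fingers close, or fill a call up. It gives the time, the measured TCP pose, the force, the opening and the grip force at its end, in the units of the state.
- env.get_obs(): the state, without advancing time (a new reading comes with each control period).
- env.camera(name): name is "scene" or "top"; returns a dict with "frame" (400x640x3 uint8, red, green, blue), "depth" (400x640 float32, m along the optical axis (not along the pixel's ray), 0 where there is no reading), "mtx" (3x3 intrinsics, pixels), "origin" and "orientation" of the camera in the world. Camera axes: x right, y up, looking along -z (the intrinsics and any distortion apply to the point x, -y, -z); pixel columns grow to the right and rows downward; lengths in m; the calibration is good to about 2 mm. A picture is of the moment at which its call begins.
- env.job_done(): hands the job in; it is judged then, once.
The state is a dict: "clock": time; "joints": joint angles; "qd": joint speeds; "effort": joint torques, N m; "position": TCP position; "ee_rot": TCP orientation; "force": force on the tool from outside, world axes, zero at the start; "moment": the same for the moment, N m; "grip_width": opening from 0.0 (shut) to 1.0 (fully open); "finger_force": force on a finger pad.
Only numpy, scipy, OpenCV 4.12 (cv2) and the standard library are available. Lean on these libraries where they do the work, as an engineer would, in place of code of your own. Each camera call takes 0.05 s, during which the arm holds its last target. There are 200 camera calls.

### The job

The bearing housing on the yellow pad needs its bore blown out. Without lifting it out of the track, push it along until its bore is lined up with the nozzle of the air gun and let it stand, then squeeze the gun's red trigger all the way, hold it for a second and let it spring back; only squeeze while the bore is in front of the nozzle. Then push the housing on until it stands wholly on the green pad, let go of everything, and leave the parts lying around the station where they are.

Things in the scene. Friction and masses are not known exactly. Their poses are not given: they have to be found in the camera images.
- station: Fixed station turned by its yaw. Origin: at bench level, middle of the track, on the nozzle's line. The track runs along its y: plate 420 mm long, floor 6 mm above the bench, two rails 51 mm apart inside, tops 12 mm above the bench. An air gun lies on its side on the -x side of the track, firing to +x along y = 0, 49 mm above the bench.
- nozzle_tip (a point): Tip of the gun's brass nozzle (10 mm across), at station x = -45 mm; it fires along the station's +x. Behind it the gun's blue barrel, radius 15 mm, runs along y = 0 from station x = -95 to -215 mm.
- grip_back (a point): Back face of the gun's fixed black grip, mid height, 49 mm above the bench. The grip sticks out to the station's +y: x = -210 (back) to -180 mm (front), y = 10 to 135 mm, 35 to 63 mm above the bench, then a block 70 mm high (y 142 to 168 mm).
- trigger (a joint): Red trigger: sprung lever 82 mm long, 8 thick, 22 high (38 to 60 mm above the bench), in front of the grip. Hinge upright at station x = -156, y = 16 mm; at rest it points to the station's +y. Rad: 0 at rest, grows as squeezed to the grip (station -x), 0.30 full; 2 to 8 N at its middle. 20 mm from the grip at rest; both together 58 mm thick.
- trigger_face (a point): Point on the front face (the side away from the grip) of the trigger, 54 mm from its hinge, 49 mm above the bench at mid height; moves with the trigger, about 16 mm over the full squeeze.
- housing: Blue bearing housing, steel bearing, about 0.75 kg, standing in the track. Foot 150 mm long (its y, along the track), 48 wide (its x), 24 high; round middle of radius 36, top 79 mm above the underside. Bore 30 mm across, along its x, 43 mm up. Origin: centre of underside; ends at y = +-75 mm. In line with the nozzle when its origin is at station y = 0.
- housing_bore (a point): Centre of the housing's bore.
- yellow_pad: Yellow marking at one end of the track (either end), 180 mm long (its y): a strip in the track floor and a 38 mm wide one beside the track on the side away from the gun. Flat, no obstacle. Origin: on the track's centre line, middle of the pad, bench level, 110 mm from the nozzle line.
- green_pad: Green marking at the other end of the track, same size and origin as the yellow one. The 150 mm long housing is wholly on it when their origins are within 15 mm along the track.
- hub: Bystander: steel flanged hub, 110 mm across, 70 mm high; origin at the centre of its underside.
- wrench: Bystander: steel spanner 190 mm long, lying flat.
- sleeve: Bystander: steel sleeve 70 mm across, 60 mm high, standing; origin at the centre of its underside.
Not all that is in view belongs to the job. What is meant by the housing is not turquoise, and is the smaller of those in its own colour.

How it is judged:
On the way, in this order (a step that is already met when the one before it is completed fails the run):
1. the housing stands still with its bore within 7 mm of the nozzle's line, trigger not squeezed (y of housing in the frame of station between -0.007 and 0.007 m and linear speed of housing below 0.01 m/s and value of joint trigger below 0.05 rad), for 0.2 s.
2. the trigger is squeezed all the way (over 0.24 rad) and held for 0.6 s with the bore in line (y of housing in the frame of station between -0.008 and 0.008 m and value of joint trigger above 0.24 rad), for 0.6 s.
3. the trigger is let spring back (under 0.05 rad) with the bore still in line (y of housing in the frame of station between -0.01 and 0.01 m and value of joint trigger below 0.05 rad), for 0.1 s.
At the end, for the whole second after the job is handed in: The housing stands still and upright in the track, wholly on the green pad (its middle within 17 mm of the pad's middle along the track), and the trigger is back at rest (under 0.05 rad) (y of housing in the frame of green_pad between -0.017 and 0.017 m and x of housing in the frame of green_pad between -0.006 and 0.006 m and z of housing in the frame of station below 0.009 m and angle between housing's own z axis and vertical below 0.05 rad and linear speed of housing below 0.01 m/s and value of joint trigger below 0.05 rad); the robot touches nothing.
It fails at once if the trigger is squeezed (over 0.12 rad) while the bore is more than 10 mm out of the nozzle's line (value of joint trigger above 0.12 rad and (y of housing in the frame of station above 0.01 m or y of housing in the frame of station below -0.01 m)).
It fails at once if the housing is lifted out of the track (over 10 mm) or tipped (over 0.3 rad) (z of housing in the frame of station above 0.016 m or angle between housing's own z axis and vertical above 0.3 rad).
It fails at once if a bystander part (hub, spanner, sleeve) is moved more than 20 mm (distance of any of hub, wrench, sleeve from where it was at the start of the episode above 0.02 m).
It also fails if it takes over 58 s, if anything falls off the work surface, if the arm or the gripper's body presses on something with over 40 N, if the wrist force passes 120 N, or if a joint passes its speed limit or range.

## Working session

There is one attempt and no reset: what is moved stays moved. The work goes in short steps, Python scripts to look and compute and a tool call to move; the robot and the scene stay as the last step left them, time stands still between calls to the robot, and variables do not carry over. Pictures are saved under pics/ and viewed, at most 10 in all, crops included, and the job is handed in when it is done.

Besides the shell and the picture viewer there is one more tool, called as name([rows], argument=value, ...), one row to a line, values as JSON. send_rows: Moves the arm, as the interface text tells. Shifts and turns lie within -1 to 1; 1 stands for 2.5 cm of shift or 6 degrees of turn. Its arguments: {"type":"object","properties":{"moves":{"type":"array","items":{"type":"object","properties":{"hand":{"type":"number"},"travel":{"type":"array","items":{"type":"number","minimum":-1,"maximum":1}},"rotation":{"type":"array","items":{"type":"number","minimum":-1,"maximum":1}}}}},"force":{"type":"number"}},"required":["moves"]}

```bash
mkdir -p pics
cat > h.py <<'E'
import numpy as np, cv2
from scipy.spatial.transform import Rotation as R
from workcell import env
def shot(n,save=None):
    c=env.camera(n)
    if save: cv2.imwrite('pics/'+save,c['frame'][:,:,::-1])
    return c
def cloud(c):
    K=c['mtx'];d=c['depth'];v,u=np.mgrid[:400,:640]
    p=np.stack([(u-K[0,2])/K[0,0]*d,-(v-K[1,2])/K[1,1]*d,-d],-1)
    return p@R.from_quat(c['orientation']).as_matrix().T+c['origin']
E
python3 - <<'E'
from h import *
for n in('scene','top'):
    c=shot(n,n+'0.png');print(n,c['origin'],c['orientation'],c['mtx'].tolist())
    np.savez(n+'0.npz',P=cloud(c),F=c['frame'],D=c['depth'])
print(env.get_obs())
E
```

```text
scene [1.63728653 0.42268104 0.92582832] [0.25585829 0.3699303  0.74893524 0.48660468] [[451.203892359543, 0.0, 326.30465808721385], [0.0, 451.203892359543, 196.37722735221388], [0.0, 0.0, 1.0]]
top [ 0.3416838  -0.01694617  1.26190146] [ 0.06799577 -0.06455767 -0.69436404  0.71348964] [[374.6337724336528, 0.0, 324.9533955355787], [0.0, 374.6337724336528, 196.59833846829844], [0.0, 0.0, 1.0]]
{'clock': 0.1, 'joints': array([ 1.15021766,  0.57643274,  0.02484278,  1.43782221, -0.01496305,
        1.12899479, -0.0564823 ]), 'qd': array([-0.00046939, -0.00131769, -0.00020817, -0.00224258,  0.00123193,
        0.00013607,  0.00096118]), 'effort': array([ 5.81066139e-03, -7.67308617e+01,  2.25775033e+00, -2.86606836e+01,
        1.58761523e-02,  8.58033338e-03,  2.12024020e-05]), 'position': array([ 0.22291789, -0.63670219,  0.23053971]), 'ee_rot': array([ 9.85849860e-01,  1.67629087e-01, -1.75135220e-04, -7.15232187e-04]), 'force': array([0.61946269, 0.21896603, 0.08079535]), 'moment': array([-0.05509219,  0.00797286,  0.02129098]), 'finger_force': 0.0, 'grip_width': 1.0015861736779457}
```

View pics/scene0.png

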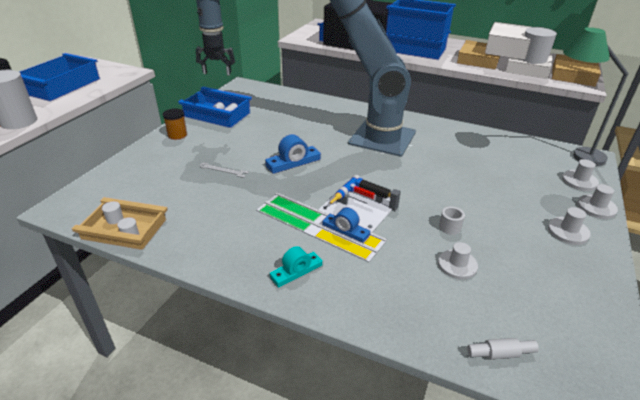

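View pics/top0.png

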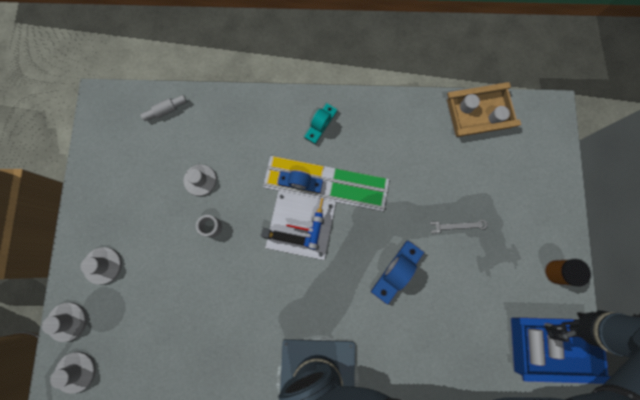

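The scene view shows the track with the small blue housing on yellow at (347,222) and the gun at (350,195). In the top view, the housing is at (300,182), green at (358,188), the red trigger at (298,226), the black grip at (290,238), the barrel at (315,228) and the spanner at (460,227).

```bash
cat > m.py <<'E'
from h import *
def masks(F):
    h=cv2.cvtColor(F,cv2.COLOR_RGB2HSV).astype(int);H,S,V=h[...,0],h[...,1],h[...,2]
    return dict(green=(abs(H-65)<12)&(S>150)&(V>70),yellow=(abs(H-25)<6)&(S>150)&(V>130),
      red=((H<6)|(H>174))&(S>130)&(V>70),blue=(abs(H-109)<9)&(S>130)&(V>50))
E
python3 - <<'E'
from m import *
for n in('top','scene'):
    z=np.load(n+'0.npz');P=z['P'];M=masks(z['F'])
    box=(P[...,0]>.35)&(P[...,0]<.85)&(abs(P[...,1])<.3)&(z['D']>0)
    for k,m in M.items():
        m=m&box
        N,L,st,ce=cv2.connectedComponentsWithStats(m.astype(np.uint8))
        for i in range(1,N):
            if st[i,4]<12: continue
            q=P[L==i];r=cv2.minAreaRect(q[:,:2].astype(np.float32)*1000)
            print(n,k,st[i].tolist(),q.mean(0).round(4),'z',np.percentile(q[:,2],[5,50,95]).round(4),[np.round(x,1) for x in r])
E
python3 -c "
import cv2
a=cv2.imread('pics/top0.png')[145:265,250:400];b=cv2.imread('pics/scene0.png')[170:265,250:410]
cv2.imwrite('pics/crop0.png',cv2.vconcat([cv2.resize(a,(600,300),interpolation=2)[:,:],cv2.resize(b,(600,300),interpolation=2)]))"
```

```text
top green [335, 170, 50, 17, 428] [ 0.6477 -0.1241  0.0066] z [0.0025 0.0066 0.0113] [array([ 647.8, -124.2]), array([168.8,  32.7]), np.float64(80.2)]
top green [331, 184, 51, 21, 593] [ 0.5937 -0.1148  0.0056] z [0.0015 0.0057 0.0097] [array([ 593.8, -114.5]), array([169.6,  42.9]), np.float64(79.8)]
top yellow [272, 157, 51, 19, 456] [0.6863 0.0928 0.0067] z [0.0026 0.0066 0.0108] [array([684.9,  92.3]), array([172.5,  36.2]), np.float64(79.9)]
top yellow [268, 171, 11, 13, 105] [0.6442 0.1729 0.0055] z [0.0012 0.0055 0.0103] [array([644.7, 172.8]), array([28.6, 45.1]), np.float64(80.6)]
top red [288, 225, 20, 6, 30] [0.4665 0.075  0.058 ] z [0.0506 0.0582 0.0621] [array([466.9,  77.7]), array([62.7,  4.3]), np.float64(80.0)]
top blue [279, 172, 43, 20, 512] [0.6234 0.0755 0.0526] z [0.0265 0.0426 0.085 ] [array([625.3,  77.8]), array([142.5,  44.5]), np.float64(80.3)]
top blue [316, 213, 6, 4, 18] [0.5106 0.0113 0.0628] z [0.0599 0.0625 0.0662] [array([511. ,  11.1]), array([18. ,  8.8]), np.float64(77.6)]
top blue [304, 222, 17, 25, 192] [0.4465 0.0271 0.0615] z [0.0559 0.0616 0
[... 1003 characters left out ...]
1] [0.4692 0.0786 0.0518] z [0.0428 0.0515 0.0608] [array([460.9,  80.3]), array([74.9, 36.3]), np.float64(77.9)]
scene blue [270, 139, 31, 34, 500] [ 0.3876 -0.2639  0.0506] z [0.0108 0.0348 0.1051] [array([ 397. , -257.4]), array([92.8, 84.2]), np.float64(0.5)]
scene blue [344, 178, 19, 13, 118] [0.4504 0.0298 0.0604] z [0.0498 0.0618 0.0663] [array([449.8,  30.2]), array([33.4, 76.9]), np.float64(76.8)]
scene blue [337, 190, 8, 8, 26] [0.5147 0.0146 0.0588] z [0.0487 0.0603 0.0647] [array([513. ,  11.9]), array([22.9, 13.6]), np.float64(65.9)]
scene blue [323, 208, 47, 34, 635] [0.6404 0.0864 0.0454] z [0.0179 0.0312 0.0842] [array([633. ,  77.3]), array([148.7,  47.5]), np.float64(81.0)]
```

View pics/crop0.png

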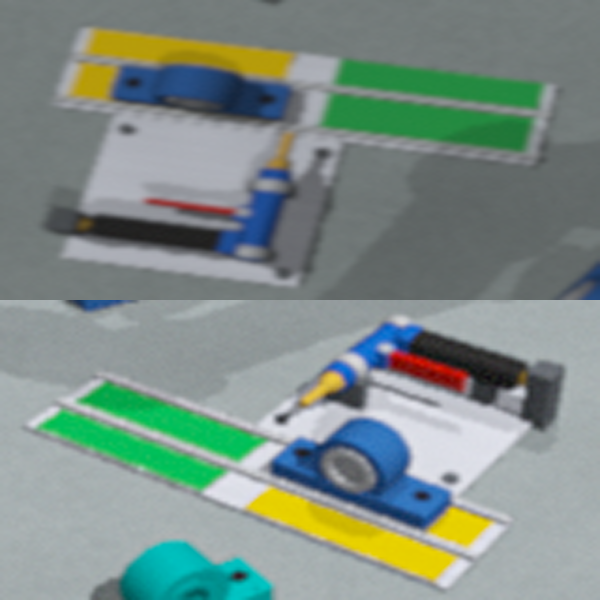

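The crop confirms it: the housing stands on yellow at the +y end, on the grip side, and the nozzle is between the pads. The station's yaw is about -10°, its origin is about (0.612, -0.006), and the housing is at y ≈ +0.085. Moving now: turn the tool into the station axes and shut the fingers.

send_rows([
  {"hand": -1,"travel": [0,0,0],"rotation": [0,0,-1]},
  {"hand": -1,"travel": [0,0,0],"rotation": [0,0,-1]},
  {"hand": -1,"travel": [0,0,0],"rotation": [0,0,-1]},
  {"hand": -1,"travel": [0,0,0],"rotation": [0,0,-1]},
  {"hand": -1,"travel": [0,0,0],"rotation": [0,0,-1]},
  {"hand": -1,"travel": [0,0,0],"rotation": [0,0,-1]},
  {"hand": -1,"travel": [0,0,0],"rotation": [0,0,-1]},
  {"hand": -1,"travel": [0,0,0],"rotation": [0,0,-1]},
  {"hand": -1,"travel": [0,0,0],"rotation": [0,0,-1]},
  {"hand": -1,"travel": [0,0,0],"rotation": [0,0,-1]},
], force=30)

```text
clock: 0.93
position: [0.2229, -0.6369, 0.2308]
ee_rot: [0.768, 0.64, 0.0, -0.0]
force: [0.4, -0.2, -0.0]
grip_width: 0.001
finger_force: 0.0
```

```bash
cat > st.py <<'E'
from m import *
A=np.deg2rad(-10);X=np.array([np.cos(A),np.sin(A)]);Y=np.array([-np.sin(A),np.cos(A)])
def S(p): p=np.asarray(p);return np.stack([p[...,:2]@X-.6035,p[...,:2]@Y-.100,p[...,2]],-1)
def tcp():
    o=env.get_obs();r=R.from_quat(o['ee_rot']).as_matrix()
    print('t',round(o['clock'],2),'tcp st mm',(S(o['position'])*1000).round(1),'yaw err deg',round(np.degrees(np.arctan2(r[1,0],r[0,0]))-80,2),'tilt',r[:2,2].round(4),'grip',round(o['grip_width'],3),round(o['finger_force'],1),'F',o['force'].round(1))
def housing():
    for n in('top','scene'):
        c=shot(n);Q=S(cloud(c));m=masks(c['frame'])['blue']&(abs(Q[...,0])<.035)&(abs(Q[...,1])<.3)&(Q[...,2]>.012)&(Q[...,2]<.095)
        q=Q[m]; f=q[(q[:,2]<.034)]; t=q[q[:,2]>.05]
        print(n,len(q),'foot y',(np.percentile(f[:,1],[1,99])*1000).round(1),'mid',(np.percentile(f[:,1],[1,99]).mean()*1000).round(1),'ring y',(np.percentile(t[:,1],[2,98])*1000).round(1),(np.percentile(t[:,1],[2,98]).mean()*1000).round(1),'foot x',(np.percentile(f[:,0],[2,98])*1000).round(1))
E
python3 -c "
from st import *
tcp();housing()"
```

```text
t 0.93 tcp st mm [-273.4 -688.5  230.8] yaw err deg -0.41 tilt [-0.0003  0.0008] grip 0.001 0.0 F [ 0.4 -0.2 -0. ]
top 510 foot y [ 14.8 154.9] mid 84.8 ring y [ 53.8 120.5] 87.2 foot x [-22.6  19.5]
scene 638 foot y [ 13.8 159. ] mid 86.4 ring y [ 54.  119.9] 86.9 foot x [-13.6  28.4]
```

send_rows([
  {"hand": -1,"travel": [1,0.3,0],"rotation": [0,0,0]},
  {"hand": -1,"travel": [1,0.3,0],"rotation": [0,0,0]},
  {"hand": -1,"travel": [1,0.3,0],"rotation": [0,0,0]},
  {"hand": -1,"travel": [1,0.3,0],"rotation": [0,0,0]},
  {"hand": -1,"travel": [1,0.3,0],"rotation": [0,0,0]},
  {"hand": -1,"travel": [1,0.3,0],"rotation": [0,0,0]},
  {"hand": -1,"travel": [1,0.3,0],"rotation": [0,0,0]},
  {"hand": -1,"travel": [1,0.3,0],"rotation": [0,0,0]},
  {"hand": -1,"travel": [1,0.3,0],"rotation": [0,0,0]},
  {"hand": -1,"travel": [1,0.3,0],"rotation": [0,0,-0.07]},
])

```text
clock: 1.87
position: [0.3435, -0.4041, 0.2312]
ee_rot: [0.769, 0.639, 0.0, -0.0]
force: [0.4, -0.8, 0.3]
grip_width: -0.0
finger_force: 0.0
```

send_rows([
  {"hand": -1,"travel": [1,0.3,0],"rotation": [0,0,0]},
  {"hand": -1,"travel": [1,0.3,0],"rotation": [0,0,0]},
  {"hand": -1,"travel": [1,0.3,0],"rotation": [0,0,0]},
  {"hand": -1,"travel": [1,0.3,0],"rotation": [0,0,0]},
  {"hand": -1,"travel": [1,0.3,0],"rotation": [0,0,0]},
  {"hand": -1,"travel": [1,0.3,0],"rotation": [0,0,0]},
  {"hand": -1,"travel": [1,0.3,0],"rotation": [0,0,0]},
  {"hand": -1,"travel": [1,0.3,0],"rotation": [0,0,0]},
  {"hand": -1,"travel": [1,0.3,0],"rotation": [0,0,0]},
  {"hand": -1,"travel": [1,0.3,0],"rotation": [0,0,0]},
])

```text
clock: 2.7
position: [0.4619, -0.1715, 0.2313]
ee_rot: [0.769, 0.639, 0.0, -0.0]
force: [0.6, -0.1, -0.4]
grip_width: 0.001
finger_force: 0.0
```

send_rows([
  {"hand": -1,"travel": [1,0.3,0],"rotation": [0,0,0]},
  {"hand": -1,"travel": [1,0.3,0],"rotation": [0,0,0]},
  {"hand": -1,"travel": [1,0.3,0],"rotation": [0,0,0]},
  {"hand": -1,"travel": [1,0.3,0],"rotation": [0,0,0]},
  {"hand": -1,"travel": [1,0.3,0],"rotation": [0,0,0]},
  {"hand": -1,"travel": [1,0.3,0],"rotation": [0,0,0]},
  {"hand": -1,"travel": [1,0.3,0],"rotation": [0,0,0]},
  {"hand": -1,"travel": [1,0.3,0],"rotation": [0,0,0]},
  {"hand": -1,"travel": [1,0.3,0],"rotation": [0,0,0]},
  {"hand": -1,"travel": [1,0.3,0],"rotation": [0,0,0]},
])

```text
clock: 3.53
position: [0.5804, 0.061, 0.2311]
ee_rot: [0.769, 0.639, -0.0, -0.0]
force: [0.5, 0.8, -0.2]
grip_width: 0.002
finger_force: 0.0
```

send_rows([
  {"hand": -1,"travel": [1,0.3,0],"rotation": [0,0,0]},
  {"hand": -1,"travel": [1,0.3,0],"rotation": [0,0,0]},
  {"hand": -1,"travel": [1,0.3,0],"rotation": [0,0,0]},
  {"hand": -1,"travel": [1,0.3,0],"rotation": [0,0,0]},
  {"hand": -1,"travel": [1,0.3,0],"rotation": [0,0,0]},
  {"hand": -1,"travel": [0.5,0.3,0],"rotation": [0,0,0]},
  {"hand": -1,"travel": [0,0,0],"rotation": [0,0,0]},
  {"hand": -1,"travel": [0,0,0],"rotation": [0,0,0]},
  {"hand": -1,"travel": [0,0,0],"rotation": [0,0,0]},
  {"hand": -1,"travel": [0,0,0],"rotation": [0,0,0]},
])

```text
clock: 4.37
position: [0.6486, 0.1857, 0.2313]
ee_rot: [0.768, 0.64, -0.0, 0.0]
force: [0.0, -0.2, 0.4]
grip_width: 0.001
finger_force: 0.0
```

```bash
python3 -c "
from st import *
tcp()"
```

```text
t 4.37 tcp st mm [  3.  195.6 231.3] yaw err deg -0.43 tilt [-0.0002 -0.0009] grip 0.001 0.0 F [ 0.  -0.2  0.4]
```

send_rows([
  {"hand": -1,"travel": [0.2,-0.1,1],"rotation": [0,0,-0.07]},
  {"hand": -1,"travel": [0,0,1],"rotation": [0,0,0]},
  {"hand": -1,"travel": [0,0,1],"rotation": [0,0,0]},
  {"hand": -1,"travel": [0,0,1],"rotation": [0,0,0]},
  {"hand": -1,"travel": [0,0,1],"rotation": [0,0,0]},
  {"hand": -1,"travel": [0,0,1],"rotation": [0,0,0]},
  {"hand": -1,"travel": [0,0,1],"rotation": [0,0,0]},
  {"hand": -1,"travel": [0,0,1],"rotation": [0,0,0]},
  {"hand": -1,"travel": [0,0,0.4],"rotation": [0,0,0]},
  {"hand": -1,"travel": [0,0,0],"rotation": [0,0,0]},
])

```text
clock: 5.2
position: [0.6458, 0.1909, 0.0191]
ee_rot: [0.766, 0.643, -0.002, -0.001]
force: [-0.3, -0.4, -0.2]
grip_width: -0.0
finger_force: 0.0
```

```bash
python3 -c "
from st import *
tcp();housing()
c=shot('scene');cv2.imwrite('pics/a.png',cv2.resize(c['frame'][130:270,250:450,::-1],(800,560),interpolation=2))"
```

```text
t 5.2 tcp st mm [ -0.7 200.1  19.1] yaw err deg 0.06 tilt [-0.004  -0.0018] grip -0.0 0.0 F [-0.3 -0.4 -0.2]Traceback (most recent call last):
  File "<string>", line 3, in <module>
    tcp();housing()
          ~~~~~~~^^
  File "st.py", line 11, in housing
    print(n,len(q),'foot y',(np.percentile(f[:,1],[1,99])*1000).round(1),'mid',(np.percentile(f[:,1],[1,99]).mean()*1000).round(1),'ring y',(np.percentile(t[:,1],[2,98])*1000).round(1),(np.percentile(t[:,1],[2,98]).mean()*1000).round(1),'foot x',(np.percentile(f[:,0],[2,98])*1000).round(1))
                                                                                                                                             ~~~~~~~~~~~~~^^^^^^^^^^^^^^^
    return _quantile_unchecked(
        a, q, axis, out, overwrite_input, method, keepdims, weights)
    return _ureduce(a,
                    func=_quantile_ureduce_func,
    ...<5 lines>...
                    overwrite_input=overwrite_input,
                    method=method)
    r = func(a, **kwargs)
    result = _quantile(arr,
                       quantiles=q,
    ...<2 lines>...
                       out=out,
                       weights=wgt)
    slices_having_nans = np.isnan(arr[-1, ...])
                                  ~~~^^^^^^^^^
IndexError: index -1 is out of bounds for axis 0 with size 0
```

send_rows([
  {"hand": -1,"travel": [-0.4,0,0],"rotation": [0,0,0]},
  {"hand": -1,"travel": [-0.4,0,0],"rotation": [0,0,0]},
  {"hand": -1,"travel": [-0.4,0,0],"rotation": [0,0,0]},
  {"hand": -1,"travel": [-0.4,0,0],"rotation": [0,0,0]},
  {"hand": -1,"travel": [-0.4,0,0],"rotation": [0,0,0]},
  {"hand": -1,"travel": [-0.4,0,0],"rotation": [0,0,0]},
  {"hand": -1,"travel": [-0.4,0,0],"rotation": [0,0,0]},
  {"hand": -1,"travel": [-0.3,0,0],"rotation": [0,0,0]},
  {"hand": -1,"travel": [-0.2,0,0],"rotation": [0,0,0]},
  {"hand": -1,"travel": [-0.1,0,0],"rotation": [0,0,0]},
])

```text
clock: 6.08
position: [0.6339, 0.109, 0.0229]
ee_rot: [0.765, 0.643, 0.002, 0.0]
force: [1.2, 7.0, 1.7]
grip_width: -0.003
finger_force: 3.5
```

```bash
python3 - <<'E'
s=open('st.py').read()
s=s.replace("        print(n,len(q)","        if min(len(f),len(t))<20: print(n,'hidden');continue\n        print(n,len(q)")
open('st.py','w').write(s)
E
python3 -c "
from st import *
tcp();housing()
c=shot('scene');cv2.imwrite('pics/a.png',cv2.resize(c['frame'][130:270,250:450,::-1],(800,560),interpolation=2))"
```

```text
t 6.08 tcp st mm [  1.8 117.4  22.9] yaw err deg 0.11 tilt [0.0035 0.0027] grip -0.003 3.5 F [1.2 7.  1.7]
top hidden
scene 588 foot y [-43.1 104.4] mid 30.7 ring y [-0.5 64.8] 32.1 foot x [-16.3  28.6]
```

View pics/a.png

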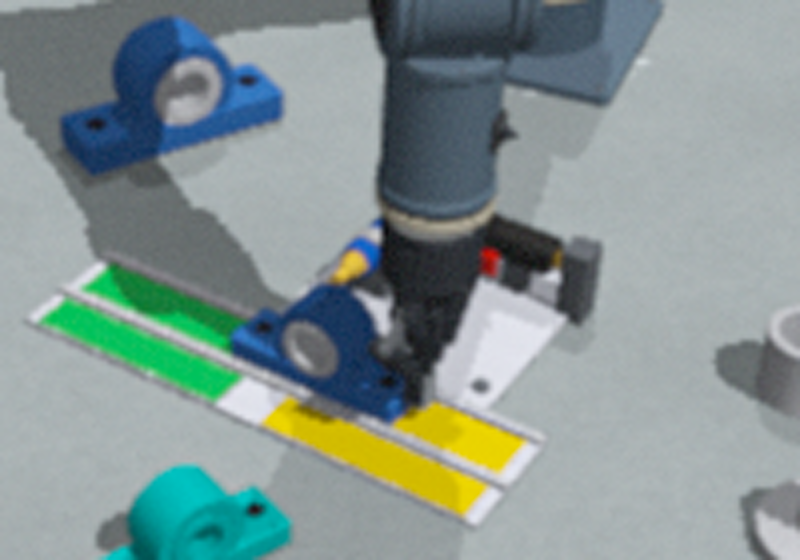

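The fingers are against the foot's end and the housing is seated between the rails at y ≈ 31 mm, with its bore at (312,348). That leaves about 31 mm to go.

send_rows([
  {"hand": -1,"travel": [-0.2,0,0],"rotation": [0,0,0]},
  {"hand": -1,"travel": [-0.2,0,0],"rotation": [0,0,0]},
  {"hand": -1,"travel": [-0.2,0,0],"rotation": [0,0,0]},
  {"hand": -1,"travel": [-0.2,0,0],"rotation": [0,0,0]},
  {"hand": -1,"travel": [-0.2,0,0],"rotation": [0,0,0]},
  {"hand": -1,"travel": [-0.1,0,0],"rotation": [0,0,0]},
  {"hand": -1,"travel": [-0.05,0,0],"rotation": [0,0,0]},
  {"hand": -1,"travel": [0,0,0],"rotation": [0,0,0]},
  {"hand": -1,"travel": [0,0,0],"rotation": [0,0,0]},
  {"hand": -1,"travel": [0,0,0],"rotation": [0,0,0]},
])

```text
clock: 7.07
position: [0.629, 0.0819, 0.0227]
ee_rot: [0.765, 0.644, 0.002, 0.0]
force: [1.3, 6.7, 5.0]
grip_width: -0.007
finger_force: 3.4
```

```bash
python3 -c "
from st import *
tcp();housing()"
```

```text
t 7.07 tcp st mm [ 1.7 89.8 22.7] yaw err deg 0.18 tilt [0.0033 0.0026] grip -0.007 3.4 F [1.3 6.7 5. ]
top hidden
scene 579 foot y [-69.7  77.6] mid 4.0 ring y [-28.7  37.7] 4.5 foot x [-12.7  28.4]
```

send_rows([
  {"hand": -1,"travel": [-0.1,0,0],"rotation": [0,0,0]},
  {"hand": -1,"travel": [-0.06,0,0],"rotation": [0,0,0]},
  {"hand": -1,"travel": [0,0,0],"rotation": [0,0,0]},
  {"hand": -1,"travel": [0,0,0],"rotation": [0,0,0]},
  {"hand": -1,"travel": [0.2,0,0],"rotation": [0,0,0]},
  {"hand": -1,"travel": [0.6,0,0],"rotation": [0,0,0]},
  {"hand": -1,"travel": [0.6,0,0],"rotation": [0,0,0]},
  {"hand": -1,"travel": [0,0,-1],"rotation": [0,0,0]},
  {"hand": -1,"travel": [0,0,-1],"rotation": [0,0,0]},
  {"hand": 1,"travel": [0,0,-1],"rotation": [0,0,0]},
])

```text
clock: 8.0
position: [0.6325, 0.1128, 0.0966]
ee_rot: [0.765, 0.644, -0.001, -0.001]
force: [0.4, -1.0, 0.2]
grip_width: 0.124
finger_force: 0.0
```

```bash
python3 -c "
from st import *
tcp();housing()
for n in('top','scene'):
  c=shot(n);Q=S(cloud(c));M=masks(c['frame'])
  for k,b in(('red',(-.25,-.1)),('yellow',(-.1,-.04)),('blue',(-.215,-.095))):
    m=M[k]&(Q[...,0]>b[0])&(Q[...,0]<b[1])&(Q[...,2]>.03)&(Q[...,2]<.075)&(abs(Q[...,1])<.15); q=Q[m]
    if len(q)>5: print(n,k,len(q),(q.mean(0)*1000).round(1),(np.percentile(q,[3,97],axis=0)*1000).round(1).tolist())
"
```

```text
t 8.0 tcp st mm [ -0.2 120.9  96.6] yaw err deg 0.25 tilt [-0.0018  0.0001] grip 0.124 0.0 F [ 0.4 -1.   0.2]
top hidden
scene 620 foot y [-74.3  74.2] mid -0.1 ring y [-31.9  34.2] 1.1 foot x [-17.2  29. ]
scene red 38 [-153.8   84.1   51.2] [[-178.2, 71.3, 40.8], [-147.6, 94.6, 61.0]]
scene yellow 32 [-76.7   0.2  54.8] [[-89.0, -6.5, 47.9], [-56.2, 6.3, 60.2]]
scene blue 53 [-130.2    1.    61. ] [[-162.5, -10.8, 50.2], [-96.6, 11.3, 65.7]]
```

send_rows([
  {"hand": 1,"travel": [0,0,-1],"rotation": [0,0,0]},
  {"hand": 1,"travel": [0,0,-1],"rotation": [0,0,0]},
  {"hand": 1,"travel": [-0.2,-1,0],"rotation": [0,0,0]},
  {"hand": 1,"travel": [-0.3,-1,0],"rotation": [0,0,0]},
  {"hand": 1,"travel": [-0.3,-1,0],"rotation": [0,0,0]},
  {"hand": 1,"travel": [-0.3,-1,0],"rotation": [0,0,0]},
  {"hand": 1,"travel": [-0.3,-1,0],"rotation": [0,0,0]},
  {"hand": 1,"travel": [-0.3,-1,0],"rotation": [0,0,0]},
  {"hand": 1,"travel": [-0.3,-1,0],"rotation": [0,0,0]},
  {"hand": 1,"travel": [0,-0.3,0],"rotation": [0,0,-0.04]},
])

```text
clock: 9.03
position: [0.44, 0.0918, 0.1452]
ee_rot: [0.764, 0.646, -0.003, -0.001]
force: [-0.8, -0.9, 0.0]
grip_width: 0.998
finger_force: 0.0
```

```bash
python3 -c "
from st import *
tcp()
for n in ('top','scene'):
  c=shot(n);cv2.imwrite('pics/b%s.png'%n,c['frame'][:,:,::-1])
a=cv2.imread('pics/btop.png')[130:280,230:430];b=cv2.imread('pics/bscene.png')[110:260,250:450]
cv2.imwrite('pics/b.png',cv2.hconcat([cv2.resize(a,(400,300)),cv2.resize(b,(400,300))]))"
```

```text
t 9.03 tcp st mm [-186.1   66.8  145.2] yaw err deg 0.41 tilt [-0.0049 -0.0023] grip 0.998 0.0 F [-0.8 -0.9  0. ]
```

View pics/b.png

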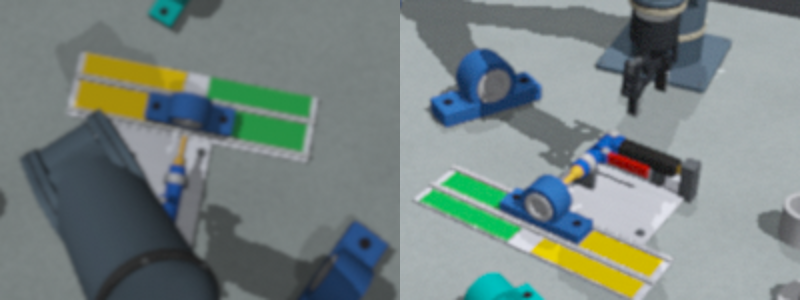

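The top half shows the bore in front of the nozzle, (190,110) against (180,150). The scene half shows the open gripper above the gun, clear of everything. Next is the descent around the trigger and grip.

send_rows([
  {"hand": 1,"travel": [0.12,0.1,0],"rotation": [0,0,0.06]},
  {"hand": 1,"travel": [0,0,0],"rotation": [0,0,0]},
  {"hand": 1,"travel": [0,0,0.5],"rotation": [0,0,0]},
  {"hand": 1,"travel": [0,0,0.7],"rotation": [0,0,0]},
  {"hand": 1,"travel": [0,0,0.7],"rotation": [0,0,0]},
  {"hand": 1,"travel": [0,0,0.7],"rotation": [0,0,0]},
  {"hand": 1,"travel": [0,0,0.7],"rotation": [0,0,0]},
  {"hand": 1,"travel": [0,0,0.7],"rotation": [0,0,0]},
  {"hand": 1,"travel": [0,0,0.6],"rotation": [0,0,0]},
  {"hand": 1,"travel": [0,0,0],"rotation": [0,0,0]},
], force=20)

```text
clock: 9.97
position: [0.4476, 0.0957, 0.0287]
ee_rot: [0.766, 0.643, -0.001, -0.001]
force: [-0.5, -0.0, -0.5]
grip_width: 1.002
finger_force: 0.0
```

```bash
python3 -c "
from st import *
tcp();housing()
c=shot('scene');cv2.imwrite('pics/c.png',cv2.resize(c['frame'][150:240,300:430,::-1],(780,540),interpolation=2))"
```

```text
t 9.97 tcp st mm [-179.3   72.    28.7] yaw err deg 0.03 tilt [-0.0032 -0.0005] grip 1.002 0.0 F [-0.5 -0.  -0.5]
top 523 foot y [-71.   69.5] mid -0.8 ring y [-31.4  35.9] 2.2 foot x [-23.2  19.3]
scene 613 foot y [-72.6  74. ] mid 0.7 ring y [-30.1  34.1] 2.0 foot x [-15.4  28.7]
```

View pics/c.png

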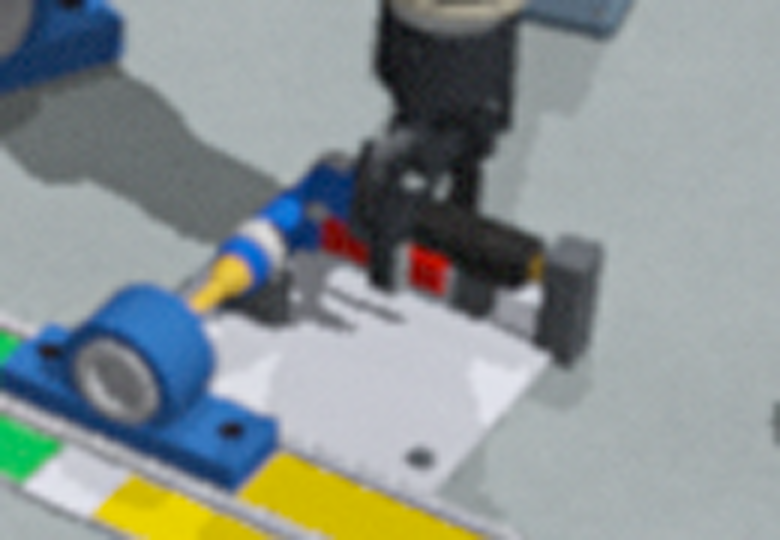

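The front finger stands ahead of the red trigger at (385,235) and the other is behind the grip. Centre on the squeezed pair and close.

send_rows([
  {"hand": 1,"travel": [0,-0.18,0],"rotation": [0,0,0]},
  {"hand": 1,"travel": [0,-0.18,0],"rotation": [0,0,0]},
  {"hand": 0.2,"travel": [0,0,0],"rotation": [0,0,0]},
  {"hand": -1,"travel": [0,0,0],"rotation": [0,0,0]},
  {"hand": -1,"travel": [0,0,0],"rotation": [0,0,0]},
  {"hand": -1,"travel": [0,0,0],"rotation": [0,0,0]},
  {"hand": -1,"travel": [0,0,0],"rotation": [0,0,0]},
  {"hand": -1,"travel": [0,0,0],"rotation": [0,0,0]},
  {"hand": -1,"travel": [0,0,0],"rotation": [0,0,0]},
  {"hand": -1,"travel": [0,0,0],"rotation": [0,0,0]},
], force=20)

```text
clock: 10.95
position: [0.4396, 0.0977, 0.0323]
ee_rot: [0.766, 0.643, 0.001, 0.0]
force: [-1.1, 0.9, 13.9]
grip_width: 0.498
finger_force: 20.0
```

```bash
python3 -c "
from st import *
tcp();housing()
c=shot('scene');Q=S(cloud(c));m=masks(c['frame'])['red']&(Q[...,0]>-.22)&(Q[...,0]<-.12)&(abs(Q[...,1])<.15)&(Q[...,2]>.035)
q=Q[m]
for a in(.03,.045,.09):
  s=q[abs(q[:,1]-a)<.01]
  if len(s): print(a,len(s),(np.percentile(s[:,0],[50,90])*1000).round(1))"
```

```text
t 10.95 tcp st mm [-187.5   72.5   32.3] yaw err deg 0.06 tilt [0.0022 0.0008] grip 0.498 20.0 F [-1.1  0.9 13.9]
top 523 foot y [-71.1  69.9] mid -0.6 ring y [-31.4  35.9] 2.2 foot x [-23.1  19.2]
scene 609 foot y [-72.2  73.6] mid 0.7 ring y [-30.3  34.5] 2.1 foot x [-15.7  28.7]
0.03 33 [-157.  -151.6]
0.045 30 [-160.6 -156.3]
0.09 30 [-176.6 -171. ]
```

The opening is 42 mm, which is a full squeeze. Hold it over a second, then let go.

send_rows([
  {"hand": -1,"travel": [0,0,0],"rotation": [0,0,0]},
  {"hand": -1,"travel": [0,0,0],"rotation": [0,0,0]},
  {"hand": -1,"travel": [0,0,0],"rotation": [0,0,0]},
  {"hand": -1,"travel": [0,0,0],"rotation": [0,0,0]},
  {"hand": -1,"travel": [0,0,0],"rotation": [0,0,0]},
  {"hand": -1,"travel": [0,0,0],"rotation": [0,0,0]},
  {"hand": -1,"travel": [0,0,0],"rotation": [0,0,0]},
  {"hand": -1,"travel": [0,0,0],"rotation": [0,0,0]},
  {"hand": -1,"travel": [0,0,0],"rotation": [0,0,0]},
  {"hand": -1,"travel": [0,0,0],"rotation": [0,0,0]},
])

```text
clock: 11.93
position: [0.4397, 0.0976, 0.0323]
ee_rot: [0.766, 0.643, 0.001, 0.0]
force: [-1.3, 1.3, 12.8]
grip_width: 0.502
finger_force: 20.0
```

send_rows([
  {"hand": -1,"travel": [0,0,0],"rotation": [0,0,0]},
  {"hand": -1,"travel": [0,0,0],"rotation": [0,0,0]},
  {"hand": 1,"travel": [0,0,0],"rotation": [0,0,0]},
  {"hand": 1,"travel": [0,0,0],"rotation": [0,0,0]},
  {"hand": 1,"travel": [0,0,0],"rotation": [0,0,0]},
  {"hand": 1,"travel": [0,0,0],"rotation": [0,0,0]},
  {"hand": 1,"travel": [0,0,0],"rotation": [0,0,0]},
  {"hand": 1,"travel": [0,0,0],"rotation": [0,0,0]},
  {"hand": 1,"travel": [0,0.2,0],"rotation": [0,0,0]},
  {"hand": 1,"travel": [0,0.1,0],"rotation": [0,0,0]},
])

```text
clock: 12.77
position: [0.4467, 0.0956, 0.0313]
ee_rot: [0.766, 0.643, 0.0, 0.0]
force: [1.0, 0.2, 0.6]
grip_width: 0.999
finger_force: 0.0
```

```bash
python3 -c "
from st import *
tcp();housing()
c=shot('scene');Q=S(cloud(c));m=masks(c['frame'])['red']&(Q[...,0]>-.22)&(Q[...,0]<-.12)&(abs(Q[...,1])<.15)&(Q[...,2]>.035)
q=Q[m]
for a in(.03,.045,.09):
  s=q[abs(q[:,1]-a)<.01]
  if len(s): print(a,len(s),(np.percentile(s[:,0],[50,90])*1000).round(1))"
```

```text
t 12.77 tcp st mm [-180.2   71.7   31.3] yaw err deg 0.02 tilt [ 0.0001 -0.0001] grip 0.999 0.0 F [1.  0.2 0.6]
top 526 foot y [-71.1  69.5] mid -0.8 ring y [-31.5  35.8] 2.1 foot x [-23.1  19.6]
scene 604 foot y [-72.7  74. ] mid 0.6 ring y [-30.8  33.7] 1.4 foot x [-13.6  28.8]
0.03 24 [-149.6 -146.6]
0.045 11 [-149.7 -148.4]
0.09 26 [-150.7 -148.4]
```

The trigger has sprung back, with its face at -149, and the bore is still in line. Lift out and go back behind the housing.

send_rows([
  {"hand": 1,"travel": [0,0,-0.5],"rotation": [0,0,0]},
  {"hand": 1,"travel": [0,0,-1],"rotation": [0,0,0]},
  {"hand": 1,"travel": [0,0,-1],"rotation": [0,0,0]},
  {"hand": 1,"travel": [0,0,-1],"rotation": [0,0,0]},
  {"hand": 1,"travel": [0,0,-1],"rotation": [0,0,0]},
  {"hand": 1,"travel": [0,0,-0.3],"rotation": [0,0,0]},
  {"hand": -1,"travel": [0.4,1,0],"rotation": [0,0,0]},
  {"hand": -1,"travel": [0.4,1,0],"rotation": [0,0,0]},
  {"hand": -1,"travel": [0.4,1,0],"rotation": [0,0,0]},
  {"hand": -1,"travel": [0.4,1,0],"rotation": [0,0,0]},
], force=30)

```text
clock: 13.75
position: [0.5526, 0.1177, 0.1509]
ee_rot: [0.766, 0.643, -0.0, 0.0]
force: [-0.5, 0.2, 0.2]
grip_width: 0.451
finger_force: 0.0
```

send_rows([
  {"hand": -1,"travel": [0.4,1,0],"rotation": [0,0,0]},
  {"hand": -1,"travel": [0.2,1,0],"rotation": [0,0,0]},
  {"hand": -1,"travel": [0,1,0],"rotation": [0,0,0]},
  {"hand": -1,"travel": [0,0.2,0],"rotation": [0,0,0]},
  {"hand": -1,"travel": [0,0,0],"rotation": [0,0,0]},
  {"hand": -1,"travel": [0,0,0],"rotation": [0,0,0]},
  {"hand": -1,"travel": [0,0,0],"rotation": [0,0,0]},
  {"hand": -1,"travel": [0,0,0],"rotation": [0,0,0]},
  {"hand": -1,"travel": [0,0,0],"rotation": [0,0,0]},
  {"hand": -1,"travel": [0,0,0],"rotation": [0,0,0]},
])

```text
clock: 14.58
position: [0.6326, 0.1188, 0.1516]
ee_rot: [0.766, 0.643, 0.0, 0.0]
force: [-0.5, 0.1, 0.9]
grip_width: -0.003
finger_force: 0.0
```

```bash
python3 -c "
from st import *
tcp()"
```

```text
t 14.58 tcp st mm [ -1.1 126.8 151.6] yaw err deg 0.04 tilt [ 0.0002 -0.0001] grip -0.003 0.0 F [-0.5  0.1  0.9]
```

send_rows([
  {"hand": -1,"travel": [0,0,1],"rotation": [0,0,0]},
  {"hand": -1,"travel": [0,0,1],"rotation": [0,0,0]},
  {"hand": -1,"travel": [0,0,1],"rotation": [0,0,0]},
  {"hand": -1,"travel": [0,0,1],"rotation": [0,0,0]},
  {"hand": -1,"travel": [0,0,1],"rotation": [0,0,0]},
  {"hand": -1,"travel": [0,0,0.25],"rotation": [0,0,0]},
  {"hand": -1,"travel": [0,0,0],"rotation": [0,0,0]},
  {"hand": -1,"travel": [-0.4,0,0],"rotation": [0,0,0]},
  {"hand": -1,"travel": [-0.4,0,0],"rotation": [0,0,0]},
  {"hand": -1,"travel": [-0.4,0,0],"rotation": [0,0,0]},
])

```text
clock: 15.42
position: [0.6286, 0.0878, 0.0217]
ee_rot: [0.766, 0.643, 0.001, 0.001]
force: [-0.4, 0.3, 0.3]
grip_width: -0.002
finger_force: 0.0
```

send_rows([
  {"hand": -1,"travel": [-0.4,0,0],"rotation": [0,0,0]},
  {"hand": -1,"travel": [-0.4,0,0],"rotation": [0,0,0]},
  {"hand": -1,"travel": [-0.4,0,0],"rotation": [0,0,0]},
  {"hand": -1,"travel": [-0.4,0,0],"rotation": [0,0,0]},
  {"hand": -1,"travel": [-0.4,0,0],"rotation": [0,0,0]},
  {"hand": -1,"travel": [-0.4,0,0],"rotation": [0,0,0]},
  {"hand": -1,"travel": [-0.4,0,0],"rotation": [0,0,0]},
  {"hand": -1,"travel": [-0.4,0,0],"rotation": [0,0,0]},
  {"hand": -1,"travel": [-0.3,0,0],"rotation": [0,0,0]},
  {"hand": -1,"travel": [-0.2,0,0],"rotation": [0,0,0]},
])

```text
clock: 16.25
position: [0.6129, -0.0014, 0.0214]
ee_rot: [0.766, 0.643, 0.002, 0.0]
force: [1.9, 7.9, 2.5]
grip_width: -0.0
finger_force: 3.8
```

```bash
python3 -c "
from st import *
tcp();housing()"
```

```text
t 16.25 tcp st mm [ 0.3  5.1 21.4] yaw err deg 0.02 tilt [0.0035 0.0026] grip -0.0 3.8 F [1.9 7.9 2.5]
top hidden
scene 531 foot y [-155.1   -8.1] mid -81.6 ring y [-111.5  -47.3] -79.4 foot x [-10.7  29.3]
```

Housing at about -81, so 29 mm more, then back off and lift.

send_rows([
  {"hand": -1,"travel": [-0.25,0,0],"rotation": [0,0,0]},
  {"hand": -1,"travel": [-0.3,0,0],"rotation": [0,0,0]},
  {"hand": -1,"travel": [-0.3,0,0],"rotation": [0,0,0]},
  {"hand": -1,"travel": [-0.2,0,0],"rotation": [0,0,0]},
  {"hand": -1,"travel": [-0.1,0,0],"rotation": [0,0,0]},
  {"hand": -1,"travel": [0,0,0],"rotation": [0,0,0]},
  {"hand": -1,"travel": [0,0,0],"rotation": [0,0,0]},
  {"hand": -1,"travel": [0.3,0,0],"rotation": [0,0,0]},
  {"hand": -1,"travel": [0.6,0,0],"rotation": [0,0,0]},
  {"hand": -1,"travel": [0.6,0,0],"rotation": [0,0,0]},
])

```text
clock: 17.18
position: [0.613, 0.0055, 0.0202]
ee_rot: [0.767, 0.642, -0.001, 0.0]
force: [-0.6, 1.1, -0.9]
grip_width: -0.001
finger_force: 0.0
```

send_rows([
  {"hand": -1,"travel": [0,0,-1],"rotation": [0,0,0]},
  {"hand": -1,"travel": [0,0,-1],"rotation": [0,0,0]},
  {"hand": -1,"travel": [0,0,-1],"rotation": [0,0,0]},
  {"hand": -1,"travel": [0,0,-1],"rotation": [0,0,0]},
  {"hand": -1,"travel": [0,0,-1],"rotation": [0,0,0]},
  {"hand": -1,"travel": [0,0,-1],"rotation": [0,0,0]},
  {"hand": -1,"travel": [0.5,0,0],"rotation": [0,0,0]},
  {"hand": -1,"travel": [0.5,0,0],"rotation": [0,0,0]},
  {"hand": -1,"travel": [0,0,0],"rotation": [0,0,0]},
  {"hand": -1,"travel": [0,0,0],"rotation": [0,0,0]},
])

```text
clock: 18.02
position: [0.6169, 0.0323, 0.1689]
ee_rot: [0.765, 0.644, -0.001, -0.001]
force: [-0.3, -0.3, -0.5]
grip_width: 0.001
finger_force: 0.0
```

```bash
python3 -c "
from st import *
tcp();housing()
c=shot('scene');cv2.imwrite('pics/d.png',cv2.resize(c['frame'][130:270,230:430,::-1],(800,560),interpolation=2))"
```

```text
t 18.02 tcp st mm [ -1.6  38.9 168.9] yaw err deg 0.13 tilt [-0.002  -0.0001] grip 0.001 0.0 F [-0.3 -0.3 -0.5]
top hidden
scene 572 foot y [-183.2  -35.3] mid -109.3 ring y [-140.1  -75.3] -107.7 foot x [-14.2  29.6]
```

View pics/d.png

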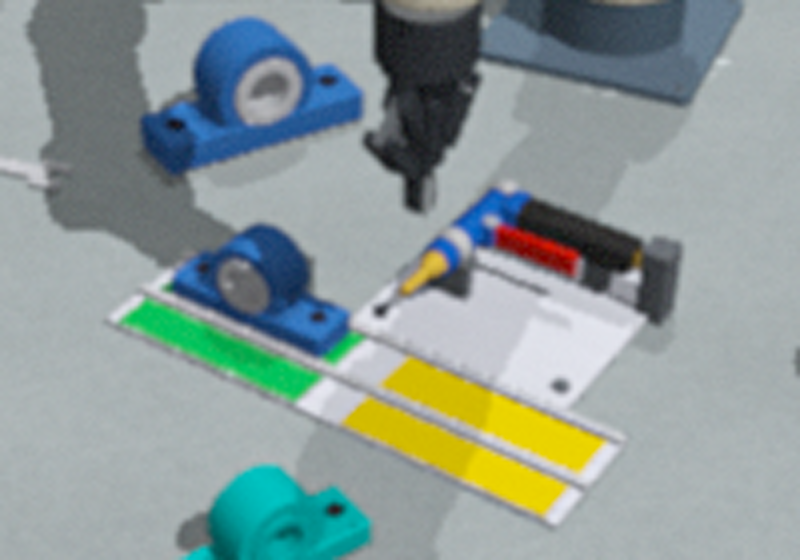

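The housing stands in the track at y ≈ -109 mm, wholly on green at (260,290). The trigger is at rest at (537,250), and the gripper is clear in the air.

```bash
python3 -c "
from h import *
print(env.job_done())"
```

```text
the job is handed in; nothing more can be done
None
```

The job is handed in: I lined the bore up within about 1–2 mm, squeezed the trigger fully for over a second and let it spring back, then pushed the housing wholly onto the green pad (about 1 mm off centre by camera); the hand-in gave no verdict.

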